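# Check the reflector block with the bridge height gauge

### The job

On the electrotherapy service table, measure the thick rectangular brass block: pick up the bridge height gauge by its square housing and lower it upright over the block, so that its two legs stand flat on the table either side and its sprung foot rests about the middle of the block and reads its height. Set it down, do not drop it, leave the block where it lies, and let go with the gauge standing there.

Things in the scene. Friction and masses are not known exactly. Their poses are not given: they have to be found in the camera images.
- gauge_grip (a point): Bridge height gauge, 0.5 kg, 146 mm tall: dark steel legs and beam, upright aluminium housing on the beam's middle. This point: on its upright centre line, in the housing, 115 mm above the soles; grip here, on any two opposite sides. Housing 34 x 34 mm, sides along its x and y, from 76 to 146 mm above the soles. z up; the white scale is on its +x side.
- gauge_base (a point): Same gauge and axes: point on the centre line level with the soles of the legs (0 = table). Two legs, each 60 mm along x, 12 mm along y, at y = +-54 mm: 96 mm free between them. Beam 120 mm along y, 30 mm wide, from 63 to 77 mm up. The sprung foot, a steel disc of 24 mm diameter, hangs on the centre line; when lifted its underside is level with the soles.
- gauge_foot (a joint): The gauge's sprung slide foot, in m: height of its underside above the soles. 0 when free or on the bare table, at most 0.05; with the gauge standing over a part it reads the part's height. The spring pushes down with 0.5 N at 0 and 1.3 N at 0.032, well under the gauge's weight.
- block_center (a point): Centre (half-way up) of the brass block to measure: 50 mm along its x, 40 mm along its y, 32 mm high, 0.5 kg, loose, flat on the table. Not to be measured: a flat brass strip (100 x 26 x 10 mm) and a round brass rod (22 mm diameter, 90 mm long) lying on the same table.

How it is judged:
By the outcome, as a careful person would: the job done as asked, in the order asked, and still so for the second after the job is handed in, with the robot touching nothing.
It also fails if it takes over 35 s, if anything falls off the work surface, if the arm or the gripper's body presses on something with over 40 N, if the wrist force passes 120 N, or if a joint passes its speed limit or range.

### The arm

A 6-joint arm with a two-finger parallel gripper is mounted at the origin on the work surface. World frame = base frame: x ahead of the robot, y to its left, z up, the work surface at z = 0. Lengths are in mm, angles in rad, forces in N, time in s.
With the tool pointing down it reaches from about 350 to 875 mm from the base axis. Payload 4.2 kg.
Tool frame: the origin (TCP) lies on the centre line of the jaws, within the pads' length; the fingertips stand arm.tips_ahead ahead of it and the grasp point (between the pads) lies 2 mm behind it (arm.tips_ahead is the distance from the TCP to the fingertips, in mm); z points along the fingers, y is the line along which they close (so a half turn about z gives the same grasp; the last joint's range is limited). The gripper opens to 87 mm and grips with 3 to 60 N. Pads are 19 mm wide; open, the fingers measure 117 mm over their backs; the gripper's body (75 mm by 190 mm) begins 51 mm behind the grasp point.
Start: joints at [-0.848, 0.385, 0.008, 0, -1.194, -0.259], TCP at [279.605, -558.946, 239.55] pointing down, gripper open.
Joint ranges: [-3.14, 3.14], [-1.21, 2.06], [-1.07, 1.41], [-3.16, 2.05], [-2.99, -0.16], [-3.1, 3.1]. Speed limits (rad/s): [2.79, 2.79, 3.14, 3.14, 3.14, 3.14].

### API

Orientations are given as a 3x3 rotation matrix whose columns are the frame's x, y, z axes.
In Python, from rig import readout, imaging, job, arm gives the robot as it stands. The module is installed in compiled form; this text tells all that it offers.
- The arm moves only by the tool drive_tool, never from a script. Its argument "deltas" is a list of rows, each an object of numbers: "dx", "dy", "dz": the shift along the tool's x, y, z each as a share of 0.025 m, from -1 to 1; "turn": the turn about the tool's z as a share of 5 degrees, from -1 to 1. A call has exactly 10 rows; each row shifts and turns the commanded pose from where the row before left it, along the tool's axes as they then stand; what a row does not reach is not made up. A row lasts 1/12 s, in which the tool goes at most 41.7 mm and 7.16 degrees, less where a joint would pass 70% of its speed; a pose out of reach is approached as far as the arm can. A call with a number of a shift or a turn outside -1 to 1 is refused whole. A call with a gripper value outside its range is refused whole. "gripper" is the gripper command: -1 is fully open, 1 is shut, values between are in proportion, set as the call begins (left out, the last holds). The fingers move at their own pace and stop on an object; the grip force is fixed at half the most. Time passes only in rows, so rows that do not move let the fingers close, or fill a call up. It gives the time, the measured TCP pose, the force, the opening and the grip force at its end, in the units of the state.
- readout.read_state(): the state, without advancing time (a new reading comes with each control period).
- imaging.grab_frame(name): name is "scene" or "top" or "wrist"; returns (picture, depth): 480x640x3 uint8, blue, green, red; 480x640 float32, mm along the optical axis (not along the pixel's ray), 0 where there is no reading.
- imaging.calibration(name): a dict with "intrinsics" (3x3 intrinsics, pixels), "k1" (the pictures are not rectified: a ray, as slopes to the right and down, at radius r is drawn at 1 + k1 r^2 times it, then the intrinsics apply), "world_to_cam" (4x4, takes a point from world to camera coordinates). Camera axes: x right, y up, looking along -z (the intrinsics and any distortion apply to the point x, -y, -z); pixel columns grow to the right and rows downward; lengths in mm; the calibration is good to about 2 mm. A picture is of the moment at which its call begins: read the wrist's pose just before it. calibration takes no time and is no camera call; for the wrist camera it gives the pose at the moment of the call.
- job.sign_off(): hands the job in; it is judged then, once.
The state is a dict: "t": time; "joint_pos": joint angles; "joint_velocities": joint speeds; "tau": joint torques, N m; "ee_pos": TCP position; "tcp_rot": TCP orientation; "force": force on the tool from outside, world axes, zero at the start; "wrist_torque": the same for the moment, N m; "finger_gap": opening from 0.0 (shut) to 1.0 (fully open); "grasp_force": force on a finger pad.
Only numpy, scipy, OpenCV 4.12 (cv2) and the standard library are available. Lean on these libraries where they do the work, as an engineer would, in place of code of your own. Each camera call takes 0.05 s, during which the arm holds its last target. There are 200 camera calls.

## Working session

There is one attempt and no reset: what is moved stays moved. The work goes in short steps, Python scripts to look and compute and a tool call to move; the robot and the scene stay as the last step left them, time stands still between calls to the robot, and variables do not carry over. Pictures are saved under pics/ and viewed, at most 10 in all, crops included, and the job is handed in when it is done.

Besides the shell and the picture viewer there is one more tool, called after "Emit:" as name(argument=value, ...), one argument or row to a line, values as JSON. drive_tool: Moves the arm, as the interface text tells. Shift numbers are shares of 0.025 m and turn numbers shares of 5 degrees, none past 1 either way. Its arguments: {"type":"object","properties":{"deltas":{"type":"array","items":{"type":"object","properties":{"dx":{"type":"number"},"dy":{"type":"number"},"dz":{"type":"number"},"turn":{"type":"number"}}}},"gripper":{"type":"number"}},"required":["deltas"]}

```bash
mkdir -p pics; cat > h.py <<'E'
import numpy as np, cv2
from rig import readout, imaging, job, arm
def cloud(name):
    c=imaging.calibration(name); im,d=imaging.grab_frame(name)
    K=np.array(c["intrinsics"]); v,u=np.mgrid[0:480,0:640].astype(float)
    k1=c["k1"]; 
    P=cv2.undistortPoints(np.stack([u.ravel(),v.ravel()],1)[:,None],K,np.array([k1,0,0,0,0.])).reshape(480,640,2)
    pc=np.stack([P[...,0]*d,-P[...,1]*d,-d,np.ones_like(d)],-1)
    W=pc@np.linalg.inv(np.array(c["world_to_cam"])).T
    return im,d,W[...,:3]
E
python3 - <<'E'
from h import *
s=readout.read_state(); print({k:np.round(v,3).tolist() for k,v in s.items()}, arm.tips_ahead)
for n in ("top","scene"):
    im,d,W=cloud(n); np.savez(f"{n}.npz",im=im,d=d,W=W); cv2.imwrite(f"pics/{n}0.png",im)
E
```

```text
{'t': 0.0, 'joint_pos': [-0.848, 0.386, 0.007, -0.0, -1.194, -0.259], 'joint_velocities': [-0.0, -0.0, 0.0, 0.001, -0.001, 0.001], 'tau': [0.002, -39.067, 18.74, 4.22, 0.011, -0.0], 'ee_pos': [279.358, -558.446, 238.457], 'tcp_rot': [[-0.894, -0.447, -0.001], [-0.447, 0.894, 0.002], [0.0, 0.002, -1.0]], 'force': [-0.409, -1.254, -0.377], 'wrist_torque': [0.031, 0.003, 0.006], 'grasp_force': 0.0, 'finger_gap': 1.0} 17.0
```

View pics/top0.png

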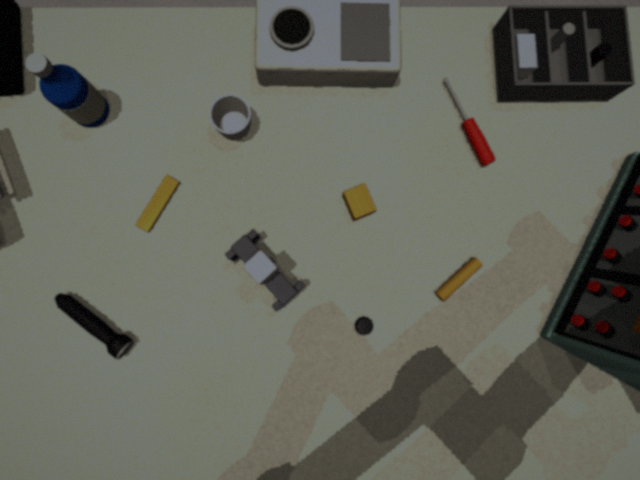

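View pics/scene0.png

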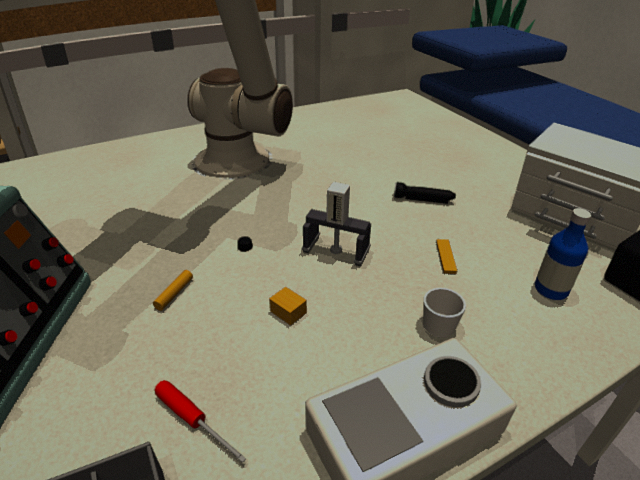

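The top view shows the gauge at about (262,266) with its housing, the block at (359,202), the strip at (158,203) and the rod at (459,279). In the scene view the white scale faces the camera (338,207), and the block is at (288,305).

```bash
python3 - <<'E'
from h import *
for n in ("top","scene"):
    f=np.load(n+".npz"); im,d,W=f["im"],f["d"],f["W"]
    hsv=cv2.cvtColor(im,cv2.COLOR_BGR2HSV)
    org=(cv2.inRange(hsv,(12,150,60),(32,255,255))>0)&(d>0)
    nl,L,st,c=cv2.connectedComponentsWithStats(org.astype(np.uint8))
    for i in range(1,nl):
        if st[i,4]<60: continue
        p=W[L==i]; t=p[p[:,2]>np.percentile(p[:,2],90)-5]
        r=cv2.minAreaRect(t[:,:2].astype(np.float32))
        print(n,"org",c[i].round(),st[i,4],"z",np.percentile(p[:,2],[5,50,95]).round(1),np.round(r[0],1),np.round(r[1],1),round(r[2],1))
    roi=np.zeros(d.shape,bool)
    if n=="top": roi[220:320,215:315]=1
    else: roi[175:270,295:378]=1
    for a,b in ((138,155),(55,85),(25,160)):
        m=roi&(d>0)&(W[...,2]>a)&(W[...,2]<b); p=W[m]
        if len(p)<5: continue
        r=cv2.minAreaRect(p[:,:2].astype(np.float32))
        print(n,a,b,len(p),"z",np.median(p[:,2]).round(1),np.round(r[0],1),np.round(r[1],1),round(r[2],1),p[:,:2].mean(0).round(1))
    c=imaging.calibration(n); print(np.linalg.inv(c["world_to_cam"])[:3,3].round())
E
```

```text
top org [157. 203.] 798 z [ 7.1  9.5 11.5] [594.3 240.4] [24.4 95.3] 59.4
top org [359. 201.] 676 z [28.9 31.5 33.6] [588.1 -95.6] [48.2 37.3] 21.3
top org [458. 279.] 582 z [14.6 20.1 23. ] [ 458.7 -257.8] [16.3 88.2] 40.7
top 138 155 635 z 145.5 [477.1  58.2] [33.9 34.5] 42.9 [476.8  58. ]
top 55 85 1328 z 76.1 [477.   58.3] [120.1  59.5] 41.6 [475.1  56.7]
top 25 160 2098 z 77.2 [476.9  58.3] [120.1  59.5] 41.6 [476.3  57.4]
[442.   3. 774.]
scene org [446. 255.] 417 z [ 7.9 10.2 12.2] [595.9 241.2] [ 25.5 101.2] 59.0
scene org [172. 289.] 498 z [12.  19.8 23.3] [ 460.3 -258.6] [18.8 91.2] 41.2
scene org [287. 300.] 552 z [25.9 32.3 34. ] [591.7 -96.7] [49.9 40.4] 21.3
scene 138 155 265 z 146.3 [479.   58.7] [33.9 39. ] 41.9 [483.   56.1]
scene 55 85 916 z 75.7 [480.9  56.7] [120.   57.5] 42.4 [488.3  55.5]
scene 25 160 2131 z 77.8 [480.5  57.2] [120.2  60.4] 42.4 [488.   53.7]
[1100. -304.  561.]
```

```bash
python3 - <<'E'
from h import *
for n in ("top","scene"):
    f=np.load(n+".npz"); d,W=f["d"],f["W"]
    m=(d>0)&(W[...,0]>150)&(W[...,0]<600)&(W[...,1]>-750)&(W[...,1]<-350)&(W[...,2]>35)
    if n=="scene": m[:,200:]=0
    print(n,m.sum(), [(W[...,i][m].min().round(),W[...,i][m].max().round()) for i in range(3)] if m.any() else '')
E
```

```text
top 10336 [(np.float64(280.0), np.float64(600.0)), (np.float64(-539.0), np.float64(-397.0)), (np.float64(35.0), np.float64(162.0))]
scene 9306 [(np.float64(322.0), np.float64(596.0)), (np.float64(-531.0), np.float64(-398.0)), (np.float64(35.0), np.float64(212.0))]
```

Emit:
drive_tool(
  deltas=[
    {"dz":-1},
    {"dz":-1},
    {"dx":-0.5,"dy":0.5},
    {"dx":-0.9,"dy":0.9},
    {"dx":-0.95,"dy":0.97},
    {"dx":-0.95,"dy":0.97},
    {"dx":-0.95,"dy":0.97},
    {"dx":-0.95,"dy":0.97},
    {"dx":-0.95,"dy":0.97},
    {"dx":-0.95,"dy":0.97},
  ],
  gripper=-1,
)

```text
$.deltas[0]: bad value
```

Emit:
drive_tool(
  deltas=[
    {"dx":-0.95,"dy":0.97},
    {"dx":-0.95,"dy":0.97},
    {"dx":-0.95,"dy":0.97},
    {"dx":-0.95,"dy":0.97},
    {"dx":-0.95,"dy":0.97},
    {"dx":-0.95,"dy":0.97},
    {"dx":-0.95,"dy":0.97},
    {"dx":-0.95,"dy":0.97},
    {"dx":-0.9,"dy":0.9},
    {"dx":-0.5,"dy":0.5},
  ],
)

```text
$.deltas[0]: bad value
```

Emit:
drive_tool(
  deltas=[
    {"turn":-0.75},
    {"turn":-0.75},
    {"turn":-0.75},
    {"turn":-0.75},
    {},
    {},
    {},
    {},
    {},
    {},
  ],
)

```text
$.deltas[0]: bad value
```

Emit:
drive_tool(
  deltas=[
    {"dx":0,"dy":0,"dz":-1,"turn":0},
    {"dx":0,"dy":0,"dz":-1,"turn":0},
    {"dx":-0.5,"dy":0.5,"dz":0,"turn":0},
    {"dx":-0.9,"dy":0.9,"dz":0,"turn":0},
    {"dx":-0.95,"dy":0.97,"dz":0,"turn":0},
    {"dx":-0.95,"dy":0.97,"dz":0,"turn":0},
    {"dx":-0.95,"dy":0.97,"dz":0,"turn":0},
    {"dx":-0.95,"dy":0.97,"dz":0,"turn":0},
    {"dx":-0.95,"dy":0.97,"dz":0,"turn":0},
    {"dx":-0.95,"dy":0.97,"dz":0,"turn":0},
  ],
  gripper=-1,
)

```text
t: 0.93
ee_pos: [357.5, -316.4, 289.2]
tcp_rot: [[-0.895, -0.447, -0.001], [-0.447, 0.895, 0.001], [0.0, 0.001, -1.0]]
force: [1.2, 0.2, 0.6]
finger_gap: 0.998
grasp_force: 0.0
```

Emit:
drive_tool(
  deltas=[
    {"dx":-0.95,"dy":0.97,"dz":0,"turn":0},
    {"dx":-0.95,"dy":0.97,"dz":0,"turn":0},
    {"dx":-0.95,"dy":0.97,"dz":0,"turn":0},
    {"dx":-0.95,"dy":0.97,"dz":0,"turn":0},
    {"dx":-0.95,"dy":0.97,"dz":0,"turn":0},
    {"dx":-0.95,"dy":0.97,"dz":0,"turn":0},
    {"dx":-0.95,"dy":0.97,"dz":0,"turn":0},
    {"dx":-0.95,"dy":0.97,"dz":0,"turn":0},
    {"dx":-0.95,"dy":0.97,"dz":0,"turn":0},
    {"dx":-0.95,"dy":0.97,"dz":0,"turn":0},
  ],
)

```text
t: 1.77
ee_pos: [461.4, 6.7, 289.4]
tcp_rot: [[-0.894, -0.448, -0.0], [-0.448, 0.894, 0.0], [0.0, 0.0, -1.0]]
force: [0.7, -0.6, -0.8]
finger_gap: 1.004
grasp_force: 0.0
```

Emit:
drive_tool(
  deltas=[
    {"dx":-0.9,"dy":0.9,"dz":0,"turn":0},
    {"dx":-0.6,"dy":0.7,"dz":0,"turn":0},
    {"dx":0,"dy":0,"dz":0,"turn":-0.75},
    {"dx":0,"dy":0,"dz":0,"turn":-0.75},
    {"dx":0,"dy":0,"dz":0,"turn":-0.75},
    {"dx":0,"dy":0,"dz":0,"turn":-0.75},
    {"dx":0,"dy":0,"dz":0.5,"turn":0},
    {"dx":0,"dy":0,"dz":0.5,"turn":0},
    {"dx":0,"dy":0,"dz":0,"turn":0},
    {"dx":0,"dy":0,"dz":0,"turn":0},
  ],
)

```text
t: 2.6
ee_pos: [476.8, 57.3, 264.0]
tcp_rot: [[-0.748, -0.664, -0.002], [-0.664, 0.748, -0.001], [0.002, 0.0, -1.0]]
force: [0.4, 0.1, -0.0]
finger_gap: 1.001
grasp_force: 0.0
```

```bash
python3 - <<'E'
from h import *
s=readout.read_state(); R=np.array(s["tcp_rot"]); p=np.array(s["ee_pos"]); print(p.round(1),s["t"],np.degrees(np.arctan2(R[1,1],R[0,1])),np.round(s["joint_pos"],2))
im,d,W=cloud("wrist"); cv2.imwrite("pics/w1.png",im)
m=(d>0)&(W[...,2]>139)&(W[...,2]<152)&(np.hypot(W[...,0]-478,W[...,1]-58)<40); q=W[m]
r=cv2.minAreaRect(q[:,:2].astype(np.float32)); print(len(q),r, np.median(q[:,2]))
m=(d>0)&(W[...,2]>66)&(W[...,2]<85)&(np.hypot(W[...,0]-478,W[...,1]-58)<90); q=W[m]
r=cv2.minAreaRect(q[:,:2].astype(np.float32)); print(len(q),r)
t=np.array([478,58,113])
print("tool units",(R.T@(t-p)/25).round(2))
E
```

```text
[476.8  57.3 264. ] 2.6 131.5750133749435 [ 0.46  0.12 -0.29  0.   -1.16 -1.3 ]
2179 ((478.5846252441406, 57.94695281982422), (33.89921951293945, 34.962249755859375), 41.01711654663086) 146.13601235587447
2360 ((477.0722961425781, 58.83797073364258), (119.14424133300781, 48.861934661865234), 43.82673263549805)
tool units [-0.07 -0.02  6.04]
```

View pics/w1.png

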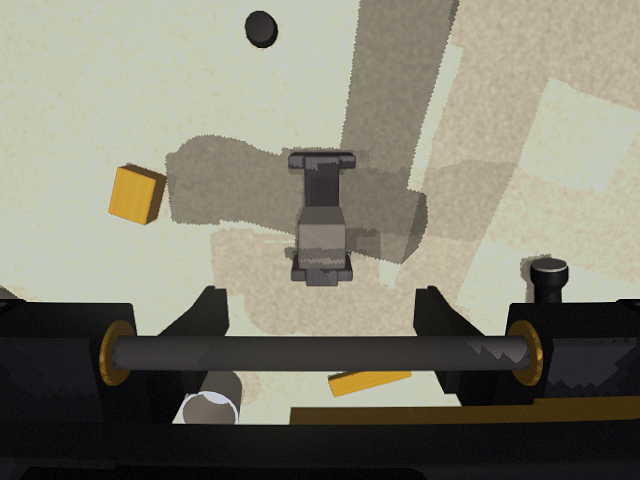

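The wrist view shows the gauge upright at about (322,220), centred between the fingers and square to them. The block is at (136,195). I'll go down onto the housing.

Emit:
drive_tool(
  deltas=[
    {"dx":-0.07,"dy":-0.02,"dz":0.5,"turn":0},
    {"dx":0,"dy":0,"dz":0.7,"turn":0},
    {"dx":0,"dy":0,"dz":0.8,"turn":0},
    {"dx":0,"dy":0,"dz":0.8,"turn":0},
    {"dx":0,"dy":0,"dz":0.8,"turn":0},
    {"dx":0,"dy":0,"dz":0.8,"turn":0},
    {"dx":0,"dy":0,"dz":0.7,"turn":0},
    {"dx":0,"dy":0,"dz":0.5,"turn":0},
    {"dx":0,"dy":0,"dz":0.44,"turn":0},
    {"dx":0,"dy":0,"dz":0,"turn":0},
  ],
)

```text
t: 3.48
ee_pos: [478.1, 58.1, 112.2]
tcp_rot: [[-0.748, -0.663, -0.003], [-0.663, 0.748, -0.001], [0.003, 0.001, -1.0]]
force: [-1.2, -0.6, 0.4]
finger_gap: 0.999
grasp_force: 0.0
```

Emit:
drive_tool(
  deltas=[
    {"dx":0,"dy":0,"dz":0,"turn":0},
    {"dx":0,"dy":0,"dz":0,"turn":0},
    {"dx":0,"dy":0,"dz":0,"turn":0},
    {"dx":0,"dy":0,"dz":0,"turn":0},
    {"dx":0,"dy":0,"dz":0,"turn":0},
    {"dx":0,"dy":0,"dz":0,"turn":0},
    {"dx":0,"dy":0,"dz":0,"turn":0},
    {"dx":0,"dy":0,"dz":0,"turn":0},
    {"dx":0,"dy":0,"dz":0,"turn":0},
    {"dx":0,"dy":0,"dz":0,"turn":0},
  ],
  gripper=1,
)

```text
t: 4.32
ee_pos: [478.6, 58.4, 113.5]
tcp_rot: [[-0.748, -0.663, -0.0], [-0.663, 0.748, 0.0], [0.0, 0.0, -1.0]]
force: [-0.6, 0.9, -1.1]
finger_gap: 0.388
grasp_force: 30.0
```

Emit:
drive_tool(
  deltas=[
    {"dx":0,"dy":0,"dz":-0.2,"turn":0},
    {"dx":0,"dy":0,"dz":-0.4,"turn":0},
    {"dx":0,"dy":0,"dz":-0.5,"turn":0},
    {"dx":0,"dy":0,"dz":-0.5,"turn":0},
    {"dx":0,"dy":0,"dz":-0.5,"turn":0},
    {"dx":0,"dy":0,"dz":-0.5,"turn":0},
    {"dx":0,"dy":0,"dz":-0.3,"turn":0},
    {"dx":0,"dy":0,"dz":-0.1,"turn":0},
    {"dx":0,"dy":0,"dz":0,"turn":0},
    {"dx":0,"dy":0,"dz":0,"turn":0},
  ],
)

```text
t: 5.15
ee_pos: [478.1, 58.2, 187.7]
tcp_rot: [[-0.748, -0.663, -0.002], [-0.663, 0.748, -0.0], [0.001, 0.001, -1.0]]
force: [-0.6, -1.0, -4.8]
finger_gap: 0.388
grasp_force: 30.0
```

Emit:
drive_tool(
  deltas=[
    {"dx":0.03,"dy":-0.3,"dz":0,"turn":0},
    {"dx":0.06,"dy":-0.6,"dz":0,"turn":0},
    {"dx":0.08,"dy":-0.8,"dz":0,"turn":0},
    {"dx":0.1,"dy":-1,"dz":0,"turn":0},
    {"dx":0.1,"dy":-1,"dz":0,"turn":0},
    {"dx":0.1,"dy":-1,"dz":0,"turn":0},
    {"dx":0.1,"dy":-1,"dz":0,"turn":0},
    {"dx":0.08,"dy":-0.8,"dz":0,"turn":0},
    {"dx":0.06,"dy":-0.7,"dz":0,"turn":0},
    {"dx":0.04,"dy":-0.36,"dz":0,"turn":0},
  ],
)

```text
t: 5.98
ee_pos: [591.0, -97.7, 187.0]
tcp_rot: [[-0.749, -0.662, -0.002], [-0.662, 0.749, -0.001], [0.002, 0.001, -1.0]]
force: [0.3, -0.1, -4.5]
finger_gap: 0.388
grasp_force: 30.0
```

Emit:
drive_tool(
  deltas=[
    {"dx":0,"dy":0,"dz":0,"turn":0.4},
    {"dx":0,"dy":0,"dz":0,"turn":0.7},
    {"dx":0,"dy":0,"dz":0,"turn":0.7},
    {"dx":0,"dy":0,"dz":0,"turn":0.7},
    {"dx":0,"dy":0,"dz":0,"turn":0.7},
    {"dx":0,"dy":0,"dz":0,"turn":0.56},
    {"dx":0,"dy":0,"dz":0,"turn":0.3},
    {"dx":0,"dy":0,"dz":0,"turn":0},
    {"dx":0,"dy":0,"dz":0,"turn":0},
    {"dx":0,"dy":0,"dz":0,"turn":0},
  ],
)

```text
t: 6.82
ee_pos: [590.0, -95.5, 188.1]
tcp_rot: [[-0.932, -0.363, -0.001], [-0.363, 0.932, 0.0], [0.001, 0.0, -1.0]]
force: [0.7, -0.1, -4.9]
finger_gap: 0.389
grasp_force: 30.0
```

```bash
python3 - <<'E'
from h import *
s=readout.read_state(); R=np.array(s["tcp_rot"]); p=np.array(s["ee_pos"]); print(p.round(1),s["t"],np.degrees(np.arctan2(R[1,1],R[0,1])))
for n in ("top","scene","wrist"):
    im,d,W=cloud(n); cv2.imwrite(f"pics/{n}2.png",im)
    hsv=cv2.cvtColor(im,cv2.COLOR_BGR2HSV)
    near=np.hypot(W[...,0]-590,W[...,1]+96)
    m=(cv2.inRange(hsv,(12,150,40),(32,255,255))>0)&(d>0)&(near<50)&(W[...,2]<45); q=W[m]
    if len(q)>5: r=cv2.minAreaRect(q[:,:2].astype(np.float32)); print(n,"block",len(q),np.round(r[0],1),np.round(r[1],1),r[2])
    for a,b in ((128,158),(60,160)):
        m=(d>0)&(near<75)&(W[...,2]>a)&(W[...,2]<b); q=W[m]
        if len(q)>5: r=cv2.minAreaRect(q[:,:2].astype(np.float32)); print(n,a,len(q),np.round(r[0],1),np.round(r[1],1),r[2])
E
```

```text
[590.  -95.5 188.1] 6.8167 111.31280780823978
top block 184 [581.  -92.7] [36.9 26.5] 20.559656143188477
top 128 823 [584.8 -97.4] [112.2  59.8] 21.068700790405273
top 60 1084 [588.1 -96.1] [122.5  64.3] 21.42670440673828
scene block 850 [592.  -96.5] [50.6 41.8] 21.110097885131836
scene 128 1432 [590.8 -95.8] [121.9  60.4] 21.206769943237305
scene 60 3201 [590.3 -96.2] [125.8  66.8] 20.343460083007812
wrist 128 7202 [ 555.2 -109.7] [44.8 60.2] 21.27935791015625
wrist 60 8214 [ 558.8 -108.3] [55.5 63.8] 21.25252342224121
```

View pics/scene2.png

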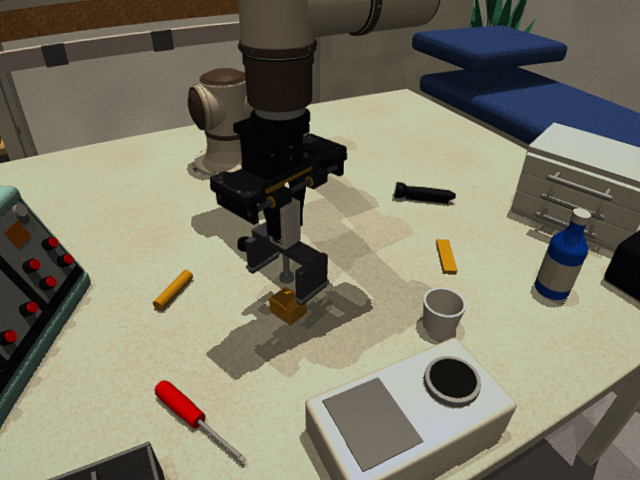

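View pics/wrist2.png

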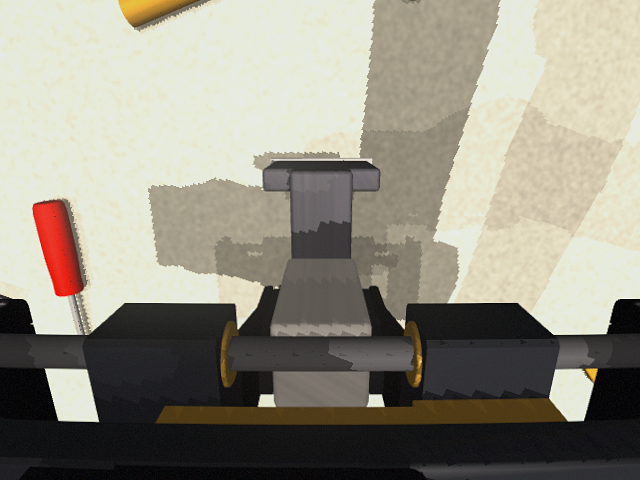

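The scene view shows the gauge upright over the block: foot at (287,272), block at (288,307), one leg either side. Its measured offset from the block is about 1 mm, so I'll lower gently.

Emit:
drive_tool(
  deltas=[
    {"dx":-0.03,"dy":-0.04,"dz":0.1,"turn":0},
    {"dx":0,"dy":0,"dz":0.3,"turn":0},
    {"dx":0,"dy":0,"dz":0.4,"turn":0},
    {"dx":0,"dy":0,"dz":0.4,"turn":0},
    {"dx":0,"dy":0,"dz":0.3,"turn":0},
    {"dx":0,"dy":0,"dz":0.2,"turn":0},
    {"dx":0,"dy":0,"dz":0.2,"turn":0},
    {"dx":0,"dy":0,"dz":0.2,"turn":0},
    {"dx":0,"dy":0,"dz":0.2,"turn":0},
    {"dx":0,"dy":0,"dz":0.2,"turn":0},
  ],
)

```text
t: 7.8
ee_pos: [591.5, -96.2, 125.9]
tcp_rot: [[-0.932, -0.363, 0.001], [-0.363, 0.932, -0.0], [-0.0, -0.0, -1.0]]
force: [-1.6, -0.2, -3.7]
finger_gap: 0.387
grasp_force: 30.0
```

Emit:
drive_tool(
  deltas=[
    {"dx":0,"dy":0,"dz":0.1,"turn":0},
    {"dx":0,"dy":0,"dz":0.08,"turn":0},
    {"dx":0,"dy":0,"dz":0.06,"turn":0},
    {"dx":0,"dy":0,"dz":0.05,"turn":0},
    {"dx":0,"dy":0,"dz":0.05,"turn":0},
    {"dx":0,"dy":0,"dz":0.05,"turn":0},
    {"dx":0,"dy":0,"dz":0.03,"turn":0},
    {"dx":0,"dy":0,"dz":0.02,"turn":0},
    {"dx":0,"dy":0,"dz":0,"turn":0},
    {"dx":0,"dy":0,"dz":0,"turn":0},
  ],
)

```text
t: 8.63
ee_pos: [591.4, -96.1, 115.1]
tcp_rot: [[-0.932, -0.363, 0.0], [-0.363, 0.932, -0.0], [-0.0, -0.0, -1.0]]
force: [0.3, 0.6, -3.4]
finger_gap: 0.391
grasp_force: 30.0
```

Emit:
drive_tool(
  deltas=[
    {"dx":0,"dy":0,"dz":0.02,"turn":0},
    {"dx":0,"dy":0,"dz":0.02,"turn":0},
    {"dx":0,"dy":0,"dz":0.02,"turn":0},
    {"dx":0,"dy":0,"dz":0,"turn":0},
    {"dx":0,"dy":0,"dz":0,"turn":0},
    {"dx":0,"dy":0,"dz":0,"turn":0},
    {"dx":0,"dy":0,"dz":0,"turn":0},
    {"dx":0,"dy":0,"dz":0,"turn":0},
    {"dx":0,"dy":0,"dz":0,"turn":0},
    {"dx":0,"dy":0,"dz":0,"turn":0},
  ],
)

```text
t: 9.47
ee_pos: [591.4, -96.1, 113.6]
tcp_rot: [[-0.932, -0.363, 0.0], [-0.363, 0.932, -0.0], [-0.0, -0.0, -1.0]]
force: [-0.0, -1.0, -3.3]
finger_gap: 0.385
grasp_force: 30.0
```

Emit:
drive_tool(
  deltas=[
    {"dx":0,"dy":0,"dz":0.01,"turn":0},
    {"dx":0,"dy":0,"dz":0.01,"turn":0},
    {"dx":0,"dy":0,"dz":0.01,"turn":0},
    {"dx":0,"dy":0,"dz":0,"turn":0},
    {"dx":0,"dy":0,"dz":0,"turn":0},
    {"dx":0,"dy":0,"dz":0,"turn":0},
    {"dx":0,"dy":0,"dz":0,"turn":0},
    {"dx":0,"dy":0,"dz":0,"turn":0},
    {"dx":0,"dy":0,"dz":0,"turn":0},
    {"dx":0,"dy":0,"dz":0,"turn":0},
  ],
)

```text
t: 10.3
ee_pos: [591.4, -96.1, 113.5]
tcp_rot: [[-0.932, -0.363, 0.001], [-0.363, 0.932, -0.0], [-0.0, -0.0, -1.0]]
force: [-2.3, 0.7, 5.2]
finger_gap: 0.391
grasp_force: 30.0
```

The force changed sign (+5 N), so the legs are on the table. I'll check before releasing.

```bash
python3 - <<'E'
from h import *
im,d,W=cloud("scene"); cv2.imwrite("pics/s3.png",cv2.resize(im[170:360,190:400],None,fx=3,fy=3))
near=np.hypot(W[...,0]-590,W[...,1]+96)
hsv=cv2.cvtColor(im,cv2.COLOR_BGR2HSV)
m=(cv2.inRange(hsv,(12,150,40),(32,255,255))>0)&(d>0)&(near<50)&(W[...,2]<45); q=W[m]
r=cv2.minAreaRect(q[:,:2].astype(np.float32)); print("block",len(q),r)
m=(d>0)&(near<75)&(W[...,2]>40)&(W[...,2]<85); q=W[m]; print(len(q),cv2.minAreaRect(q[:,:2].astype(np.float32)))
E
```

```text
block 574 ((593.6326904296875, -101.66433715820312), (51.14192581176758, 30.71424674987793), 22.256423950195312)
1585 ((591.8873291015625, -97.02198028564453), (122.0565185546875, 60.775779724121094), 21.428396224975586)
```

View pics/s3.png

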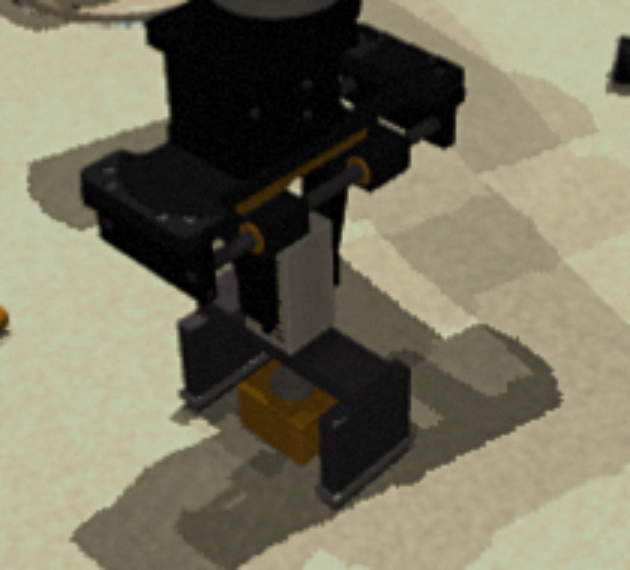

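The crop shows the gauge straddling the block with its foot at (295,385) on mid-block and the legs on the table. The measured centres agree within about 1 mm, so I'll release.

Emit:
drive_tool(
  deltas=[
    {"dx":0,"dy":0,"dz":0,"turn":0},
    {"dx":0,"dy":0,"dz":0,"turn":0},
    {"dx":0,"dy":0,"dz":0,"turn":0},
    {"dx":0,"dy":0,"dz":0,"turn":0},
    {"dx":0,"dy":0,"dz":0,"turn":0},
    {"dx":0,"dy":0,"dz":0,"turn":0},
    {"dx":0,"dy":0,"dz":0,"turn":0},
    {"dx":0,"dy":0,"dz":0,"turn":0},
    {"dx":0,"dy":0,"dz":0,"turn":0},
    {"dx":0,"dy":0,"dz":0,"turn":0},
  ],
  gripper=-1,
)

```text
t: 11.18
ee_pos: [591.3, -96.1, 112.8]
tcp_rot: [[-0.932, -0.363, 0.0], [-0.363, 0.932, 0.0], [-0.0, 0.0, -1.0]]
force: [-0.6, 0.2, 0.4]
finger_gap: 0.984
grasp_force: 0.0
```

Emit:
drive_tool(
  deltas=[
    {"dx":0,"dy":0,"dz":-0.2,"turn":0},
    {"dx":0,"dy":0,"dz":-0.4,"turn":0},
    {"dx":0,"dy":0,"dz":-0.6,"turn":0},
    {"dx":0,"dy":0,"dz":-0.8,"turn":0},
    {"dx":0,"dy":0,"dz":-0.8,"turn":0},
    {"dx":0,"dy":0,"dz":-0.8,"turn":0},
    {"dx":0,"dy":0,"dz":-0.6,"turn":0},
    {"dx":0,"dy":0,"dz":-0.3,"turn":0},
    {"dx":0,"dy":0,"dz":0,"turn":0},
    {"dx":0,"dy":0,"dz":0,"turn":0},
  ],
)

```text
t: 12.02
ee_pos: [591.1, -96.0, 225.5]
tcp_rot: [[-0.932, -0.363, 0.0], [-0.363, 0.932, 0.0], [-0.001, 0.0, -1.0]]
force: [-0.4, 0.4, -0.7]
finger_gap: 1.005
grasp_force: 0.0
```

```bash
python3 - <<'E'
from h import *
im,d,W=cloud("scene"); cv2.imwrite("pics/s4.png",cv2.resize(im[170:360,190:400],None,fx=3,fy=3))
near=np.hypot(W[...,0]-590,W[...,1]+96)
for a,b in ((40,85),(138,155)):
    m=(d>0)&(near<75)&(W[...,2]>a)&(W[...,2]<b); q=W[m]; print(len(q),cv2.minAreaRect(q[:,:2].astype(np.float32)),np.median(q[:,2]))
E
```

```text
1679 ((591.857421875, -96.77335357666016), (121.77417755126953, 60.455108642578125), 21.380163192749023) 69.56751791863047
438 ((591.9991455078125, -96.52224731445312), (35.3235969543457, 36.36901092529297), 21.21230125427246) 146.25593134974457
```

View pics/s4.png

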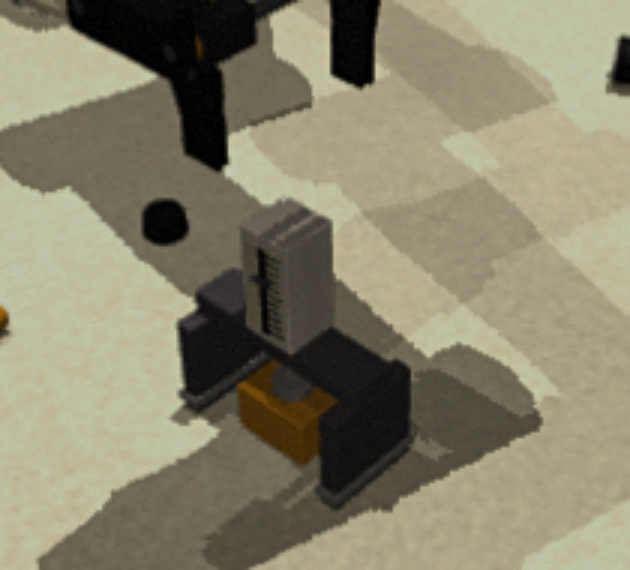

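The crop shows the gauge standing upright over the block with its foot at (293,385) mid-block and the gripper clear above it.

```bash
python3 -c "
from rig import job; print(job.sign_off())"
```

```text
the job is handed in; nothing more can be done
None
```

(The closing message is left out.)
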